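# Candle the goose egg

## Robot

A 6-joint arm with a two-finger parallel gripper is mounted at the origin on a cart in front of the work surface, level with it; the furniture and walls round the work are solid. World frame = base frame: x ahead of the robot, y to its left, z up, the work surface at z = 0. Lengths are in m, angles in degrees, forces in N, time in s.
With the tool pointing down it reaches from about 0.4 to 0.825 m from the base axis. Payload 7 kg.
Tool frame: the origin (TCP) lies on the front face of the gripper's body, between the roots of the fingers; the fingertips stand 66 mm ahead of it and the grasp point (between the pads) lies 47 mm ahead of it; z points along the fingers, y is the line along which they close (so a half turn about z gives the same grasp; the last joint's range is limited). The gripper opens to 88 mm and grips with 3 to 60 N. Pads are 19 mm wide; open, the fingers measure 130 mm over their backs; the gripper's body (78 mm by 193 mm) begins 47 mm behind the grasp point.
Start: joints at [-60.499, 20.546, 0.682, 0, -70.136, -16.507], TCP at [0.152, -0.658, 0.292] pointing down, gripper open.
Joint ranges: [-176.03, 176.03], [-82.01, 121.73], [-58.28, 71.71], [-173.87, 95.51], [-174.79, -0.11], [-173.66, 173.66]. Speed limits (degrees/s): [136.94, 136.94, 172.46, 180, 180, 180].

## Interface

Orientations are given as [roll, pitch, yaw] about the fixed x, y, z axes, in that order (R = Rz(yaw) Ry(pitch) Rx(roll)).
In Python, from plant import ctrl gives the robot as it stands.
- The arm moves only by the tool send_rows, never from a script. Its argument "deltas" is a list of rows, each a list of 2 entries, a list of its own where there are three numbers: the shift along the tool's x, y, z each as a share of 800 mm, from -1 to 1, then the turn about the tool's z as a share of 90 degrees, from -1 to 1. A call has exactly 5 rows; each row is the pose to reach, as a shift and turn from the pose commanded when the call began, along the tool's axes at that moment; what a row does not reach only later rows make up. A row lasts 1/12 s, in which the tool goes at most 41.7 mm and 7.16 degrees, less where a joint would pass 70% of its speed; a pose out of reach is approached as far as the arm can. A call with a number of a shift or a turn outside -1 to 1 is refused whole. A call with a gripper value outside its range is refused whole. "gripper" is the opening, from 0 (shut) to 1 (fully open), set as the call begins (left out, the last holds). The fingers move at their own pace and stop on an object; the grip force is fixed at half the most. Time passes only in rows, so rows that repeat a pose let the fingers close, or fill a call up. It gives the time, the measured TCP pose, the force, the opening and the grip force at its end, in the units of the state.
- ctrl.get_obs(): the state, without advancing time (a new reading comes with each control period).
- ctrl.snapshot(name): name is "scene" or "top"; returns a dict with "color" (384x512x3 uint8, red, green, blue), "vertical_fov" (degrees; the focal length in pixels is half the picture's height over the tangent of half this angle, whatever the lens; pixels are square), "cx", "cy" (the principal point, pixels), "k1" (the pictures are not rectified: a ray, as slopes to the right and down, at radius r is drawn at 1 + k1 r^2 times it, then the intrinsics apply), "rvec" (rotation vector, rad) and "tvec" (3), from world to camera coordinates, as OpenCV has them. Camera axes: x right, y down, z forward; pixel columns grow to the right and rows downward; lengths in m; the calibration is good to about 2 mm. A picture is of the moment at which its call begins. There is no depth.
- ctrl.close_job(): hands the job in; it is judged then, once.
Trained networks look in a picture, given as the dict that the camera call returned (one of the last four; its "shot" number tells which), for a name from the list of things; names that differ only in an ending like _2 or _b are one class to them, and where a whole thing is asked for, a point or a joint stands for the part that bears it (a point fixed in the world has none). Each returns a list of dicts, best first, with "conf" (0 to 1); they miss things now and then, are a little off and sometimes report something else, mostly with a low value. They report only what shows in the picture. A call takes as long as a camera call. They do not tell look-alikes from the thing itself.
- ctrl.boxes_of(picture, thing): "xy" ([column, row] as shares, 0 to 1, of the picture: columns of its width, rows of its height, amid what is visible of it).
- ctrl.cut_out(picture, thing): "pixels" (384x512 bool, what is visible of it) and "xy" ([column, row] as shares, 0 to 1, of the picture: columns of its width, rows of its height, amid what is visible of it).
The state is a dict: "clock": time; "joint_pos": joint angles; "qvel": joint speeds; "tau": joint torques, N m; "tool_pos": TCP position; "orientation": TCP orientation; "force": force on the tool from outside, world axes, zero at the start; "moment": the same for the moment, N m; "opening": finger opening in m; "gripper_force": force on a finger pad.
Only numpy, scipy, OpenCV 4.12 (cv2) and the standard library are available. Lean on these libraries where they do the work, as an engineer would, in place of code of your own. Each camera call takes 0.05 s, during which the arm holds its last target. There are 200 camera calls.

## Task

Switch the egg candler on by pushing its toggle lever all the way over, away from the robot. Then pick the white goose egg off its wooden rest, carry it over the condiment tray without disturbing the shakers and the toothpick jar standing in it, and hold it centred about one centimetre above the candler's oval rubber collar, lying level with its length along the oval and at no time touching the candler. Finish like that: the program ends with the robot still and holding the egg there.

Things in the scene. Friction and masses are not known exactly. Their poses are not given: they have to be found in the camera images.
- egg_center (a point): Centre of the white goose egg, 67 mm long (its x axis), 54 mm wide (y) and 51 mm high (z), 0.11 kg give or take; it lies on its side in the wooden rest. Rigid. Grasp it across its width (y) at the height of this point. It is as good with either end forward.
- goose_egg: The same goose egg; origin at the centre of its underside, 25.5 mm below its centre as it lies; x along its length.
- egg_rest: Fixed wooden rest that the egg lies in; origin under its centre, on the counter. A foot plate 110 x 74 x 6 mm carries a block 64 mm (x) x 44 mm (y), 35 mm high, with a well in its top; the egg lies along its x axis and stands 5 mm out over the block on either side (y), so that fingers can pass down beside the block.
- candler: Fixed egg candler (lamp box), white housing 110 mm (x) x 170 mm (y), top at 45 mm; origin under its centre, on the counter. The black oval lamp collar stands on it 45 mm to +y of the centre, the toggle switch 58 mm to -y: a grey block 70 x 50 mm (x, y) on the housing, top 70 mm above the counter, with the lever on its middle. The candler and the egg rest stand on opposite sides of the condiment tray, either way round.
- lamp (a point): Centre of the oval rubber collar, at the height of its rim (65 mm above the counter); the collar is 54 mm long (x axis of this point and of the candler) and 42 mm wide (y). The egg is to hover with its length along this x axis.
- lamp_switch (a joint): Toggle lever of the candler, rad: near 0 it leans to the candler's -x side (towards the robot, off), 1.0 is fully over to the +x side (on). It swings in the candler's x-z plane and stays where it is left.
- lamp_switch_tip (a point): Centre of the red ball (26 mm across) on the end of the toggle lever; it moves with it on a radius of 45 mm about a pivot 67 mm above the counter: 22 mm to the -x side of the pivot at 0, 22 mm to the +x side at 1.0, so pushing the ball along the candler's +x about 43 mm with a newton or two turns it fully on; then it meets a hard stop. About 106 mm above the counter at either end.
- condiment_tray: Fixed dark wood tray 222 mm (x) x 64 mm (y) x 26 mm between the egg and the candler, running away from the robot; origin under its centre, on the counter. The things in it reach 93 mm above the counter.
- shaker_red: Loose glass spice shaker with red filling and steel cap in the tray, 41 mm across, 87 mm high; origin at the centre of its underside. Leave it alone.
- shaker_white: The same with white filling. Leave it alone.
- shaker_black: The same with black filling. Leave it alone.
- toothpick_jar: Loose open glass of toothpicks in the tray, 45 mm across, 72 mm high. Leave it alone.
Things that resemble listed ones, but are neither listed nor needed, are in the scene too. Leave any purple look-alike of the goose_egg alone.

How it is judged (in metres and radians):
On the way, in this order (a step that is already met when the one before it is completed fails the run):
1. the candler's toggle lever is pushed all the way over, to on, while the egg still lies on its rest (value of joint lamp_switch above 0.85 rad and distance of egg_center from where it was at the start of the episode below 0.02 m), for 0.1 s.
2. the held egg is carried over the condiment tray (y of egg_center in the frame of condiment_tray between -0.05 and 0.05 m and x of egg_center in the frame of condiment_tray between -0.13 and 0.13 m and height (world z) of egg_center above 0.1 m and contact force between the fingers and goose_egg above 0.5 N), for 0.02 s.
At the end, for the whole second after the job is handed in: The lever stands beyond 0.85 rad; the egg is held still in the fingers (under 20 mm/s), its centre within 10 mm sideways of the collar's centre and 29 to 47 mm above its rim (a gap of about 3 to 21 mm under the egg), its length within 0.22 rad of the oval's length, and it does not touch the candler (value of joint lamp_switch above 0.85 rad and horizontal distance between egg_center and lamp below 0.01 m and z of egg_center in the frame of lamp between 0.029 and 0.047 m and angle between the x axis of egg_center and the x axis of lamp, either way round below 0.22 rad and linear speed of goose_egg below 0.02 m/s and contact force between goose_egg and candler below 0.1 N and contact force between the fingers and goose_egg above 0.5 N); the arm keeps its last pose, push and grip.
It fails at once if the egg touches the candler (contact force between goose_egg and candler above 0.3 N).
It fails at once if a shaker or the toothpick jar is shoved by more than 12 mm or knocked over (distance of any of shaker_red, shaker_white, shaker_black, toothpick_jar from where it was at the start of the episode above 0.012 m or angle between any of shaker_red, shaker_white, shaker_black, toothpick_jar's own z axis and vertical above 0.3 rad).
It also fails if it takes over 54 s, if anything falls off the work surface, if the arm or the gripper's body presses on something with over 40 N, if the wrist force passes 120 N, or if a joint passes its speed limit or range.

## Working session

There is one attempt and no reset: what is moved stays moved. The work goes in short steps, Python scripts to look and compute and a tool call to move; the robot and the scene stay as the last step left them, time stands still between calls to the robot, and variables do not carry over. Pictures are saved under pics/ and viewed, at most 10 in all, crops included, and the job is handed in when it is done.

Besides the shell and the picture viewer there is one more tool, called after "Emit:" in YAML: its name, and indented under it one key for each argument. send_rows: Moves the arm, as the interface text tells. Shift numbers are shares of 800 mm and turn numbers shares of 90 degrees, none past 1 either way. Its arguments: {"type":"object","properties":{"deltas":{"type":"array","items":{"type":"array"}},"gripper":{"type":"number"}},"required":["deltas"]}

```bash
ls; mkdir -p pics
cat > h.py <<'E'
import numpy as np,cv2
from plant import ctrl
def cam(p):
    f=192/np.tan(np.radians(p["vertical_fov"])/2)
    return f,cv2.Rodrigues(np.array(p["rvec"],float))[0],np.array(p["tvec"],float)
def proj(p,X):
    f,R,t=cam(p);c=R@np.asarray(X,float)+t;s=c[:2]/c[2];s=s*(1+p["k1"]*(s@s))
    return s*f+[p["cx"],p["cy"]]
def ray(p,uv):
    f,R,t=cam(p);d=(np.asarray(uv,float)-[p["cx"],p["cy"]])/f;s=d.copy()
    for _ in range(20): s=d/(1+p["k1"]*(s@s))
    return -R.T@t, R.T@np.array([s[0],s[1],1])
def atz(p,uv,z):
    o,d=ray(p,uv);return o+d*(z-o[2])/d[2]
def save(p,n,crop=None,k=1):
    im=p["color"][...,::-1]
    if crop: a,b,c,d=crop;im=im[b:d,a:c]
    cv2.imwrite("pics/"+n,cv2.resize(im,None,fx=k,fy=k,interpolation=cv2.INTER_CUBIC))
E
python3 - <<'E'
from h import *
o=ctrl.get_obs();print(o)
P={n:ctrl.snapshot(n) for n in("scene","top")}
for n,p in P.items():
    print(n,p["vertical_fov"],p["cx"],p["cy"],p["k1"],-cam(p)[1].T@cam(p)[2])
    for t in "goose_egg egg_rest candler lamp lamp_switch_tip condiment_tray shaker_red shaker_white shaker_black toothpick_jar".split():
        print(t,[(round(d["conf"],2),np.round(np.array(d["xy"])*[512,384],1).tolist()) for d in ctrl.boxes_of(p,t)[:4]])
a=[P[n]["color"][...,::-1] for n in P]
cv2.imwrite("pics/a.png",cv2.resize(np.vstack(a),None,fx=.78,fy=.78))
E
```

```text
pics
{'clock': 0.0, 'joint_pos': array([-6.04968840e+01,  2.05915174e+01,  6.36234819e-01, -1.99499551e-02,
       -7.01378734e+01, -1.65073431e+01]), 'qvel': array([-0.02624678, -0.06856593, -0.03349378,  0.01885264,  0.13091003,
        0.07946378]), 'tau': array([-2.16271983e-04, -5.82713413e+01,  2.93057799e+01,  6.99729100e+00,
        6.75010946e-03, -1.94868935e-04]), 'tool_pos': array([ 0.15169946, -0.65735072,  0.29124092]), 'orientation': array([ 1.79905354e+02, -8.49023612e-03, -1.67011013e+02]), 'force': array([ 0.18827919, -0.42259195, -0.37379758]), 'moment': array([-0.04713789, -0.00593709,  0.00181542]), 'gripper_force': 0.0, 'opening': 0.08727983534502606}
scene 44.646521775753854 257.8160128793482 190.02551408335907 0.002336062912632811 [0.10822825 0.78256743 0.49693161]
goose_egg [(0.8, [203.7, 241.3]), (0.55, [184.9, 266.8])]
egg_rest [(0.62, [188.5, 295.3])]
candler [(0.66, [302.5, 181.6])]
lamp [(0.9, [299.1, 181.7])]
lamp_switch_tip [(0.43, [311.6, 147.5])]
condiment_tray [(0.84, [247.9, 231.8]), (0.68, [184.8, 264.4])]
shaker_red [(0.61, [285.3, 225.0])]
shaker_white [(0.91, [263.0, 213.9]), (0.28, [216.4, 205.1])]
shaker_black [(0.62, [238.8, 214.4])]
toothpick_jar [(0.88, [215.0, 206.7])]
top 53.80331285401378 259.62112291104427 187.27561683312217 -0.01507315346285017 [ 0.43439535 -0.00210122  1.03246996]
goose_egg [(0.96, [159.9, 188.7]), (0.74, [204.1, 171.1]), (0.62, [253.4, 151.6])]
egg_rest [(0.82, [170.8, 192.9])]
candler [(0.79, [331.9, 190.9]), (0.73, [250.3, 196.8])]
lamp [(0.92, [338.4, 192.0]), (0.49, [157.0, 189.9])]
lamp_switch_tip [(0.54, [366.9, 198.9])]
condiment_tray [(0.58, [252.3, 185.5])]
shaker_red [(0.47, [252.0, 218.0]), (0.43, [171.0, 194.3]), (0.33, [248.8, 196.7])]
shaker_white [(0.53, [250.4, 198.5]), (0.46, [368.5, 200.6])]
shaker_black [(0.45, [255.6, 174.3])]
toothpick_jar [(0.57, [339.8, 191.3]), (0.36, [367.8, 200.8])]
```

View pics/a.png

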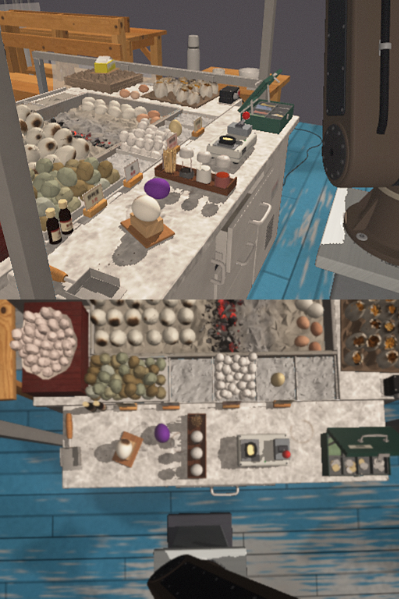

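Run:
```python
from h import *
p=ctrl.snapshot("top");save(p,"b.png",(120,120,420,260),2.6)
m=0
for t in("goose_egg","candler","condiment_tray","egg_rest","lamp"):
  for d in ctrl.cut_out(p,t)[:3]:
    q=cv2.minAreaRect(np.argwhere(d["pixels"])[:,::-1].astype(np.float32));print(t,round(d["conf"],2),np.round(np.array(d["xy"])*[512,384],1),np.round(cv2.boxPoints(q)).tolist())
print("px of world axes",[(x,y,proj(p,[x,y,0]).round().tolist()) for x,y in((.5,0),(.5,.2),(.7,0))])
```

```text
goose_egg 0.75 [162.3 189.4] [[148.0, 179.0], [168.0, 179.0], [168.0, 204.0], [148.0, 204.0]]
goose_egg 0.69 [203.1 168.4] [[198.0, 159.0], [217.0, 159.0], [217.0, 183.0], [198.0, 183.0]]
candler 0.96 [335.8 192.8] [[303.0, 214.0], [303.0, 171.0], [372.0, 171.0], [372.0, 214.0]]
condiment_tray 0.68 [250.8 186.9] [[240.0, 146.0], [264.0, 146.0], [264.0, 229.0], [240.0, 229.0]]
egg_rest 0.57 [167.9 195.6] [[141.0, 206.0], [158.0, 167.0], [184.0, 179.0], [167.0, 218.0]]
lamp 0.74 [338.8 192.3] [[302.0, 172.0], [372.0, 172.0], [372.0, 214.0], [302.0, 214.0]]
lamp 0.52 [155.9 192.5] [[147.0, 179.0], [168.0, 179.0], [168.0, 204.0], [147.0, 204.0]]
lamp 0.23 [367.6 197. ] [[362.0, 193.0], [372.0, 193.0], [372.0, 204.0], [362.0, 204.0]]
px of world axes [(0.5, 0, [253.0, 189.0]), (0.5, 0.2, [180.0, 191.0]), (0.7, 0, [252.0, 117.0])]
```

View pics/b.png

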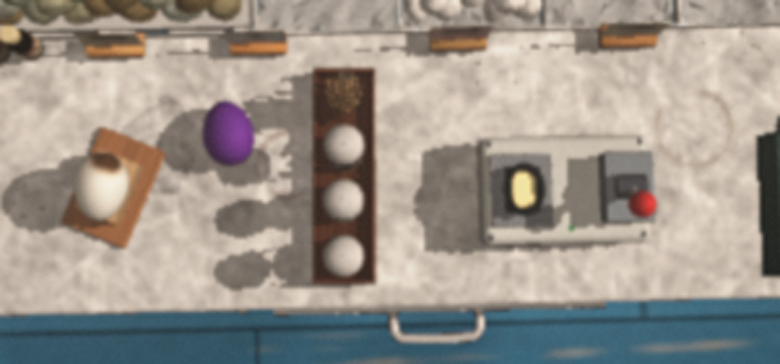

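The top crop shows the white egg at about (160,192), the purple look-alike at (208,171), the collar at (321,192) and the red ball at (367,198). Other candidates for the egg are the white eggs in the bins behind, around (235,155), and the white bowl. The white egg on the wooden rest is the one to take. Next is a close crop of it, with measurements.

Run:
```python
from h import *
s=ctrl.snapshot("scene");p=ctrl.snapshot("top")
def c(q,a,b,w,h,k): return cv2.resize(q["color"][b:b+h,a:a+w,::-1],None,fx=k,fy=k,interpolation=cv2.INTER_CUBIC)
A=np.hstack([c(s,150,220,80,60,5),c(s,265,135,80,60,5)]);B=np.hstack([c(p,130,160,80,60,5),c(p,297,162,80,60,5)])
cv2.imwrite("pics/c.png",np.vstack([A,B]))
for n,q in(("s",s),("t",p)):
  for t in("goose_egg","lamp_switch_tip"):
    for d in ctrl.cut_out(q,t)[:2]:
      M=cv2.moments(d["pixels"].astype(np.uint8),True);cx,cy=M["m10"]/M["m00"],M["m01"]/M["m00"]
      ang=np.degrees(.5*np.arctan2(2*M["mu11"],M["mu20"]-M["mu02"]))
      print(n,t,round(d["conf"],2),M["m00"],round(cx,1),round(cy,1),"ang",round(ang,1),atz(q,(cx,cy),.055 if t[0]=="g" else .106).round(4))
# camera agreement/triangulation, egg
```

```text
s goose_egg 0.85 736.0 200.9 241.7 ang 6.7 [0.5201 0.1686 0.055 ]
s lamp_switch_tip 0.44 84.0 313.2 150.3 ang -61.6 [ 0.4628 -0.2564  0.106 ]
t goose_egg 0.83 361.0 207.3 171.6 ang 76.8 [0.5453 0.1181 0.055 ]
t goose_egg 0.67 399.0 158.3 191.1 ang -76.9 [0.4974 0.245  0.055 ]
t lamp_switch_tip 0.56 87.0 366.1 198.3 ang 44.7 [ 0.4653 -0.2774  0.106 ]
```

View pics/c.png

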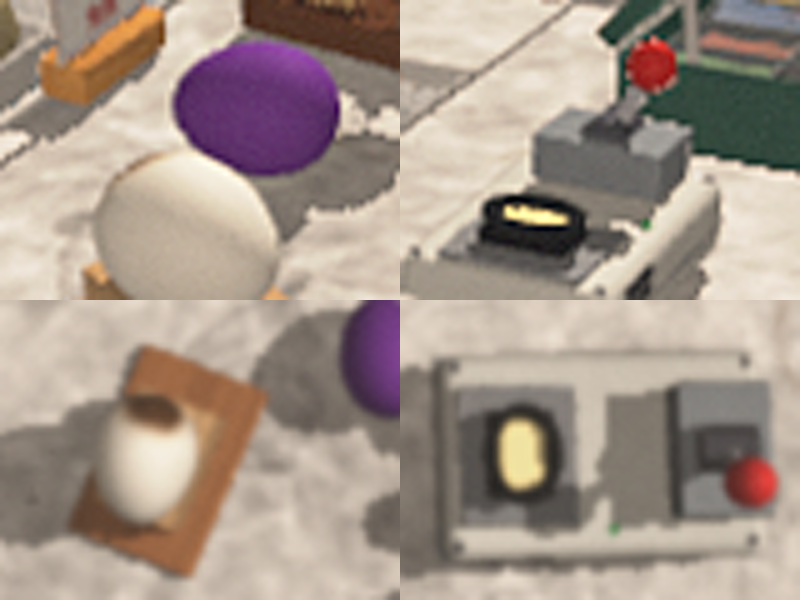

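The crops show the white egg in its rest, with a brown patch on its far end. In the scene view the collar is at about (300,179) and the ball at (315,148). In the top view the candler's screw holes are sharp.

Run:
```python
from h import *
s=ctrl.snapshot("scene");p=ctrl.snapshot("top")
T=lambda u,v:(297+(u-400)/5,162+(v-300)/5); E=lambda u,v:(130+u/5,160+(v-300)/5); S=lambda u,v:(265+(u-400)/5,135+v/5)
print("screws",[atz(p,T(*c),.045)[:2].round(4).tolist() for c in((452,366),(745,360),(757,540),(457,548))])
print("collar top",atz(p,T(523,453),.065).round(4),"scene",atz(s,S(535,220),.065).round(4))
print("ball top",atz(p,T(751,482),.106).round(4),"scene",atz(s,S(652,66),.106).round(4))
pl=[atz(p,E(*c),.006)[:2] for c in((145,345),(267,393),(190,577),(70,530))];print("plate",np.mean(pl,0).round(4))
d=(pl[0]-pl[3]+pl[1]-pl[2])/2;e=pl[1]-pl[0];print("yaw",np.degrees(np.arctan2(d[1],d[0])),np.linalg.norm(d),np.linalg.norm(e))
def tri(a,b):
    (o1,d1),(o2,d2)=ray(s,a),ray(p,b);k=np.linalg.lstsq(np.c_[d1,-d2],o2-o1,rcond=None)[0]
    return (o1+k[0]*d1).round(4),(o2+k[1]*d2).round(4)
m=[d for d in ctrl.cut_out(s,"goose_egg")]
for d in m:
    r,c=np.where(d["pixels"]);print(d["conf"],c.min(),c.max(),r.min(),r.max(),c.mean(),r.mean())
print("egg tri",tri((187,268),(158.9,191.8)),"top@.05",atz(p,(159.2,191.8),.05),"ball tri",tri(S(652,66),T(751,482)),"collar",tri(S(535,220),T(523,453)))
print("tray",[atz(p,c,.026)[:2].round(4).tolist() for c in((120+313/2.6,120+69/2.6),(120+376/2.6,120+283/2.6))])
```

```text
screws [[0.5314, -0.1431], [0.5313, -0.298], [0.4366, -0.3004], [0.436, -0.1428]]
collar top [ 0.4838 -0.1754  0.065 ] scene [ 0.4754 -0.1549  0.065 ]
ball top [ 0.465  -0.2802  0.106 ] scene [ 0.4634 -0.2735  0.106 ]
plate [0.4972 0.243 ]
yaw -22.750317029067958 0.10766102977027904 0.07164102820792309
0.65 169 205 251 283 186.69417989417988 267.47830687830685
0.62 184 217 229 255 200.81944444444446 241.7875
egg tri (array([0.4981, 0.2458, 0.0515]), array([0.4957, 0.2444, 0.051 ])) top@.05 [0.49577911 0.24389389 0.05      ] ball tri (array([ 0.4658, -0.2807,  0.1034]), array([ 0.4651, -0.2809,  0.1034])) collar (array([ 0.4842, -0.1773,  0.0547]), array([ 0.4843, -0.1772,  0.0547]))
tray [[0.6143, 0.032], [0.393, -0.0279]]
```

Emit:
send_rows:
  deltas:
    - [[-0.02,0.02,0],0]
    - [[-0.05,0.05,0],0]
    - [[-0.09,0.09,0],0]
    - [[-0.13,0.13,0],0]
    - [[-0.17,0.17,0],0]
  gripper: 0

```text
clock: 2.27
tool_pos: [0.2484, -0.5023, 0.292]
orientation: [-180.0, 0.0, -167.1]
force: [2.1, -0.4, 1.7]
opening: 0.0603
gripper_force: 0.0
```

Emit:
send_rows:
  deltas:
    - [[-0.04,0.04,0],0.03]
    - [[-0.08,0.08,0],0.06]
    - [[-0.12,0.12,0],0.09]
    - [[-0.16,0.16,0],0.12]
    - [[-0.2,0.2,0],0.144]

```text
clock: 2.68
tool_pos: [0.359, -0.3253, 0.2926]
orientation: [-180.0, 0.1, 179.9]
force: [1.4, -0.7, -0.1]
opening: 0.0267
gripper_force: 0.0
```

```bash
cat >> h.py <<'E'
def go(x,y,z,yaw=None):
    "shares for send_rows from the present pose to x,y,z,yaw"
    o=ctrl.get_obs();a=np.radians(o["orientation"][2]);d=np.array([x,y,z])-o["tool_pos"]
    c,s=np.cos(a),np.sin(a);t=0 if yaw is None else -((yaw-np.degrees(a)+180)%360-180)/90
    print("t",round(o["clock"],2),o["tool_pos"].round(4),o["orientation"].round(2),"F",o["force"].round(1),"op",round(o["opening"],4),"gf",round(float(o["gripper_force"]),1))
    print("->",(np.array([c*d[0]+s*d[1],s*d[0]-c*d[1],-d[2]])/.8).round(4),round(t,3))
E
python3 -c "
from h import *
go(.40,-.28,.16,-180)"
```

```text
t 2.68 [ 0.359  -0.3253  0.2926] [-1.7998e+02  5.0000e-02  1.7989e+02] F [ 1.4 -0.7 -0.1] op 0.0267 gf 0.0
-> [-0.0512  0.0567  0.1657] -0.001
```

Emit:
send_rows:
  deltas:
    - [[-0.03,0.03,0.03],0]
    - [[-0.03,0.03,0.07],0]
    - [[-0.03,0.03,0.11],0]
    - [[-0.03,0.03,0.15],0]
    - [[-0.03,0.03,0.165],0]

```text
clock: 3.1
tool_pos: [0.3807, -0.3018, 0.1565]
orientation: [179.9, -0.2, -180.0]
force: [-0.3, -0.2, 0.2]
opening: 0.0009
gripper_force: 0.0
```

Emit:
send_rows:
  deltas:
    - [[0,0,0],0]
    - [[0,0,0],0]
    - [[-0.01,0,0],0]
    - [[-0.02,0,0],0]
    - [[-0.03,0,0],0]

```text
clock: 3.52
tool_pos: [0.4082, -0.3035, 0.1617]
orientation: [-179.9, 0.2, -180.0]
force: [0.1, -0.8, 0.5]
opening: 0.0002
gripper_force: 0.0
```

```bash
python3 -c "
from h import *
go(.4855,-.28,.16,-180)
s=ctrl.snapshot('scene');t=ctrl.snapshot('top')
print([d['xy']*np.array([512,384]) for d in ctrl.boxes_of(s,'lamp_switch_tip')])
cv2.imwrite('pics/d.png',cv2.resize(np.hstack([s['color'][100:220,240:380,::-1],t['color'][140:260,290:430,::-1]]),None,fx=2.8,fy=2.8))"
```

```text
t 3.52 [ 0.4082 -0.3035  0.1617] [-1.7994e+02  1.7000e-01 -1.7997e+02] F [ 0.1 -0.8  0.5] op 0.0002 gf 0.0
-> [-0.0966  0.0293  0.0021] 0.0
[array([311.7056, 149.4912]), array([285.696 , 224.6016])]
```

View pics/d.png

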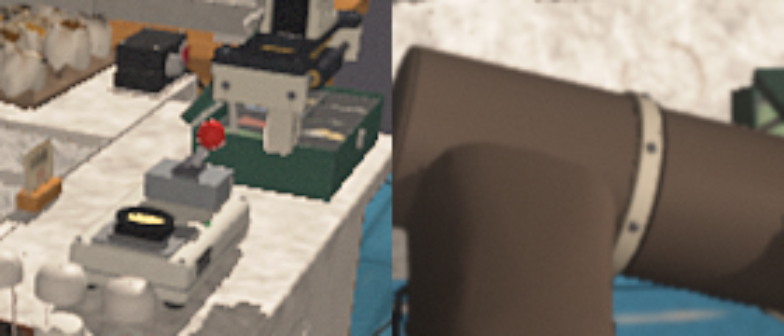

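The fingertips stand on the robot's side of the red ball (ball at crop (211,134), fingers at (280,130)), slightly below its centre. I'll centre in y, then push.

Emit:
send_rows:
  deltas:
    - [[0,0.01,0],0]
    - [[0,0.02,0.001],0]
    - [[0,0.029,0.002],0]
    - [[-0.015,0.029,0.002],0]
    - [[-0.03,0.029,0.002],0]

```text
clock: 4.08
tool_pos: [0.4307, -0.279, 0.1589]
orientation: [-180.0, 0.0, -179.9]
force: [-0.4, 0.3, -0.1]
opening: 0.0006
gripper_force: 0.0
```

Emit:
send_rows:
  deltas:
    - [[-0.01,0,0],0]
    - [[-0.02,0,0],0]
    - [[-0.03,0,0],0]
    - [[-0.04,0,0],0]
    - [[-0.05,0,0],0]

```text
clock: 4.5
tool_pos: [0.471, -0.2798, 0.1583]
orientation: [180.0, -0.0, -180.0]
force: [-2.4, 0.0, 1.0]
opening: 0.0004
gripper_force: 1.0
```

Emit:
send_rows:
  deltas:
    - [[0,0,0],0]
    - [[0,0,0],0]
    - [[0,0,0],0]
    - [[0,0,0],0]
    - [[0,0,0],0]

```text
clock: 4.92
tool_pos: [0.4703, -0.2799, 0.1587]
orientation: [-180.0, 0.0, -180.0]
force: [-0.5, 0.3, -0.3]
opening: 0.0005
gripper_force: 0.0
```

Emit:
send_rows:
  deltas:
    - [[-0.005,0,0],0]
    - [[-0.01,0,0],0]
    - [[-0.015,0,0],0]
    - [[-0.019,0,0],0]
    - [[-0.019,0,0],0]

```text
clock: 5.33
tool_pos: [0.4842, -0.2797, 0.158]
orientation: [180.0, -0.3, -180.0]
force: [-6.5, 0.4, 2.9]
opening: 0.0007
gripper_force: 3.4
```

```bash
python3 -c "
from h import *
go(.4855,-.28,.16,-180)
s=ctrl.snapshot('scene')
print([(d['conf'],d['xy']*np.array([512,384])) for d in ctrl.boxes_of(s,'lamp_switch_tip')])
print('expect on',proj(s,[.506,-.279,.106]),'.85',proj(s,[.4994,-.279,.109]),'off',proj(s,[.462,-.279,.106]))
save(s,'e.png',(270,110,350,170),8)"
```

```text
t 5.33 [ 0.4842 -0.2797  0.158 ] [ 179.96   -0.26 -179.98] F [-6.5  0.4  2.9] op 0.0007 gf 3.4
-> [-0.0017 -0.0004 -0.0025] 0.0
[]
expect on [300.28261492 144.8684714 ] .85 [302.77327242 144.15648179] off [316.66613685 147.64274288]
```

View pics/e.png

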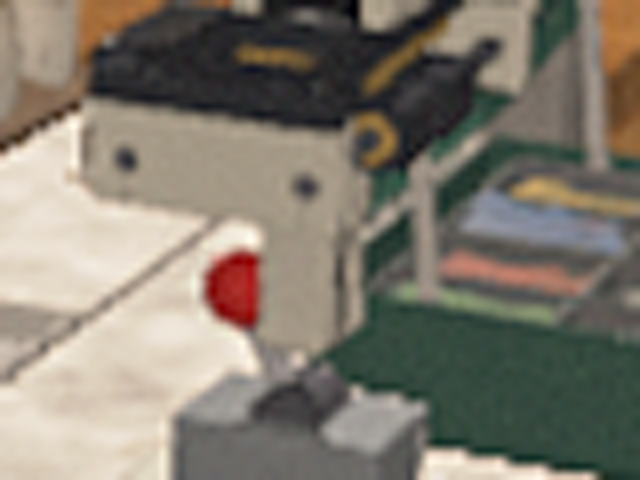

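The ball now sits at about (300.8,146), which matches the fully-on position, and 6.5 N is on the stop. I'll push 2 mm more to be sure, back off, rise and open.

Emit:
send_rows:
  deltas:
    - [[-0.002,0,0],0]
    - [[-0.002,0,0],0]
    - [[-0.002,0,0],0]
    - [[0.01,0,0],0]
    - [[0.03,0,-0.005],0]

```text
clock: 5.85
tool_pos: [0.4625, -0.2798, 0.162]
orientation: [-180.0, 0.0, -179.9]
force: [-0.7, -0.4, 0.2]
opening: 0.0003
gripper_force: 0.0
```

Emit:
send_rows:
  deltas:
    - [[0.04,0,-0.02],0]
    - [[0.04,0,-0.06],0]
    - [[0.04,0,-0.1],0]
    - [[0.04,0,-0.14],0]
    - [[0.04,0,-0.18],0]

```text
clock: 6.27
tool_pos: [0.4296, -0.2798, 0.3087]
orientation: [-180.0, 0.1, -180.0]
force: [0.8, 0.3, 0.0]
opening: 0.0005
gripper_force: 0.0
```

```bash
python3 -c "
from h import *
s=ctrl.snapshot('scene')
print([(d['conf'],d['xy']*np.array([512,384])) for d in ctrl.boxes_of(s,'lamp_switch_tip')])
go(.4965,.244,.25,157.25)"
```

```text
[]
t 6.37 [ 0.4321 -0.2809  0.3127] [-179.77    0.62 -179.91] F [ 0.2  0.1 -0.8] op 0.0006 gf 0.0
-> [-0.0815  0.656   0.0784] 0.254
```

Emit:
send_rows:
  deltas:
    - [[0,0.03,0],0]
    - [[-0.01,0.07,0],0]
    - [[-0.02,0.11,0],0]
    - [[-0.03,0.155,0],0]
    - [[-0.04,0.2,0],0]
  gripper: 1

```text
clock: 6.78
tool_pos: [0.4618, -0.1183, 0.3066]
orientation: [180.0, 0.1, 180.0]
force: [1.4, -0.5, -0.2]
opening: 0.0278
gripper_force: 0.0
```

Emit:
send_rows:
  deltas:
    - [[-0.01,0.045,0],0]
    - [[-0.02,0.09,0],0]
    - [[-0.03,0.135,0],0]
    - [[-0.035,0.18,0],0]
    - [[-0.04,0.225,0],0]

```text
clock: 7.2
tool_pos: [0.4936, 0.0624, 0.3066]
orientation: [179.9, 0.1, -179.9]
force: [0.6, -0.7, 0.5]
opening: 0.0618
gripper_force: 0.0
```

Emit:
send_rows:
  deltas:
    - [[0,0.045,0.01],0.05]
    - [[0,0.09,0.02],0.1]
    - [[0,0.135,0.03],0.15]
    - [[0,0.18,0.04],0.2]
    - [[0,0.22,0.05],0.25]

```text
clock: 7.62
tool_pos: [0.4932, 0.2388, 0.2662]
orientation: [179.9, 0.0, 157.4]
force: [0.1, -0.5, 1.1]
opening: 0.0867
gripper_force: 0.0
```

Emit:
send_rows:
  deltas:
    - [[0,0,0],0]
    - [[0,0,0],0]
    - [[0,0,0],0]
    - [[0,0,0],0]
    - [[0,0,0],0]

```text
clock: 8.03
tool_pos: [0.4935, 0.2354, 0.267]
orientation: [179.9, 0.0, 157.5]
force: [0.4, 0.1, 0.4]
opening: 0.0878
gripper_force: 0.0
```

```bash
python3 -c "
from h import *
go(.4965,.244,.17,157.25)
s=ctrl.snapshot('scene')
print([(d['conf'],d['xy']*np.array([512,384])) for d in ctrl.boxes_of(s,'lamp_switch_tip')])
save(s,'f.png',(130,110,350,320),2.8)"
```

```text
t 8.03 [0.4935 0.2354 0.267 ] [1.7994e+02 3.0000e-02 1.5750e+02] F [0.4 0.1 0.4] op 0.0878 gf 0.0
-> [0.0006 0.0114 0.1213] 0.003
[(0.46, array([300.6976, 145.4976]))]
```

View pics/f.png

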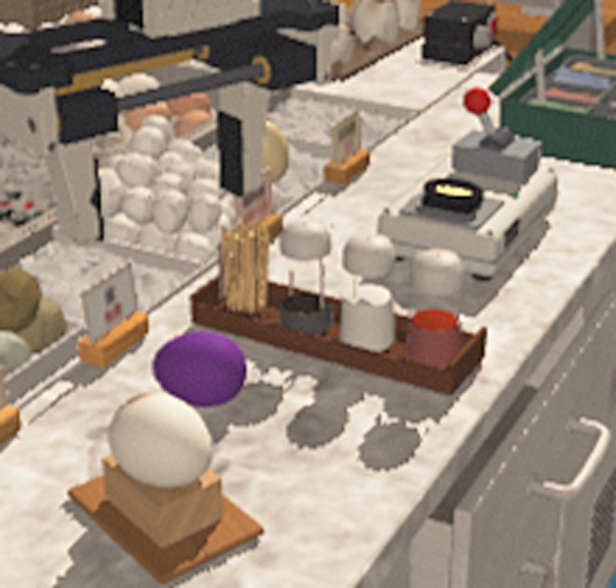

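The lever is on, with the ball at (300.7,145.5), and the egg is undisturbed. Descending.

Emit:
send_rows:
  deltas:
    - [[0,0.006,0.02],0]
    - [[0,0.0116,0.05],0]
    - [[0,0.0116,0.08],0]
    - [[0,0.0116,0.11],0.003]
    - [[0,0.0116,0.12],0.003]

```text
clock: 8.55
tool_pos: [0.4957, 0.2433, 0.1677]
orientation: [-179.8, -0.1, 157.2]
force: [-0.2, -0.4, -0.0]
opening: 0.0877
gripper_force: 0.0
```

Emit:
send_rows:
  deltas:
    - [[0,0,0.02],0]
    - [[0,0,0.04],0]
    - [[0,0,0.06],0]
    - [[0,0,0.08],0]
    - [[0,0,0.091],0]

```text
clock: 8.97
tool_pos: [0.4968, 0.2443, 0.097]
orientation: [-180.0, -0.0, 157.2]
force: [0.3, 0.5, -0.2]
opening: 0.0876
gripper_force: 0.0
```

Emit:
send_rows:
  deltas:
    - [[0,0,0],0]
    - [[0,0,0],0]
    - [[0,0,0],0]
    - [[0,0,0],0]
    - [[0,0,0],0]

```text
clock: 9.38
tool_pos: [0.4972, 0.2451, 0.0988]
orientation: [179.9, 0.0, 157.3]
force: [-0.4, -0.3, 0.1]
opening: 0.0878
gripper_force: 0.0
```

```bash
python3 -c "
from h import *
go(.497,.244,.098,157.25)
s=ctrl.snapshot('scene');save(s,'g.png',(130,190,270,310),4)"
```

```text
t 9.38 [0.4972 0.2451 0.0988] [1.7991e+02 4.0000e-02 1.5727e+02] F [-0.4 -0.3  0.1] op 0.0878 gf 0.0
-> [-0.0003 -0.0014  0.001 ] 0.0
```

View pics/g.png

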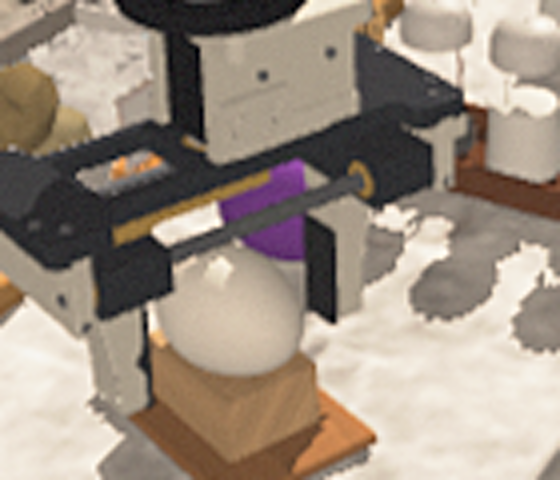

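The egg sits between the fingers, at crop (230,310), with clearance on both sides. Closing.

Emit:
send_rows:
  deltas:
    - [[0,0,0],0]
    - [[0,0,0],0]
    - [[0,0,0],0]
    - [[0,0,0],0]
    - [[0,0,0],0]
  gripper: 0

```text
clock: 9.85
tool_pos: [0.4968, 0.2448, 0.0977]
orientation: [-180.0, -0.0, 157.3]
force: [0.4, 0.6, -0.5]
opening: 0.0601
gripper_force: 0.0
```

Emit:
send_rows:
  deltas:
    - [[0,0,0],0]
    - [[0,0,0],0]
    - [[0,0,0],0]
    - [[0,0,0],0]
    - [[0,0,0],0]

```text
clock: 10.27
tool_pos: [0.4969, 0.245, 0.0978]
orientation: [180.0, 0.0, 157.3]
force: [0.7, 0.7, 0.8]
opening: 0.0507
gripper_force: 30.0
```

Emit:
send_rows:
  deltas:
    - [[0,0,-0.01],0]
    - [[0,0,-0.025],0]
    - [[0,0,-0.045],0]
    - [[0,0,-0.065],0]
    - [[0,0,-0.08],0]

```text
clock: 10.68
tool_pos: [0.4968, 0.2447, 0.1633]
orientation: [180.0, 0.0, 157.3]
force: [0.3, 0.1, -0.9]
opening: 0.0508
gripper_force: 30.0
```

Emit:
send_rows:
  deltas:
    - [[0,0,-0.02],0]
    - [[0,0,-0.04],0]
    - [[0,0,-0.06],0]
    - [[0,0,-0.08],0]
    - [[0,0,-0.09],0]

```text
clock: 11.1
tool_pos: [0.4971, 0.2449, 0.2361]
orientation: [179.9, 0.1, 157.3]
force: [0.5, -0.2, -1.8]
opening: 0.051
gripper_force: 30.0
```

```bash
python3 -c "
from h import *
go(.484,-.176,.25,180)
s=ctrl.snapshot('scene');save(s,'i.png',(130,110,290,230),4)"
```

```text
t 11.1 [0.4971 0.2449 0.2361] [1.7990e+02 6.0000e-02 1.5727e+02] F [ 0.5 -0.2 -1.8] op 0.051 gf 30.0
-> [-0.1881 -0.4916 -0.0173] -0.253
```

View pics/i.png

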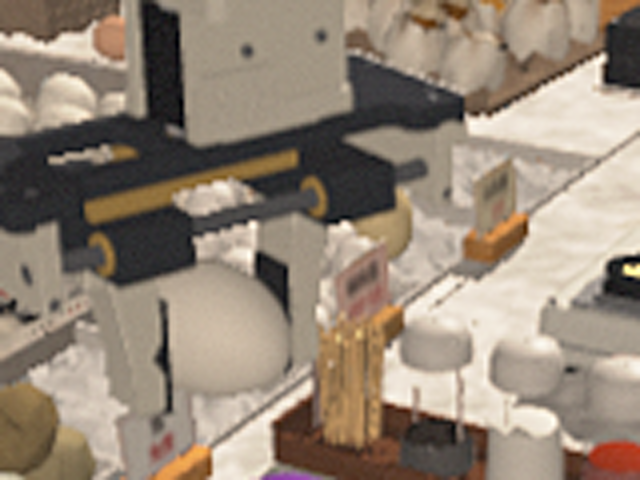

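The egg is held level between the fingers, at crop (230,330). The opening of 51 mm suggests a slightly off-centre grip, so I'll fit the egg's offset in the hand.

```bash
cat > fit.py <<'E'
from h import *
def sil(p,c,yaw,pitch=0):
    a,b=np.radians(yaw),np.radians(pitch);R=np.array([[np.cos(a),-np.sin(a),0],[np.sin(a),np.cos(a),0],[0,0,1]])@np.array([[np.cos(b),0,np.sin(b)],[0,1,0],[-np.sin(b),0,np.cos(b)]])
    u,v=np.meshgrid(np.linspace(0,2*np.pi,60),np.linspace(0,np.pi,30))
    P=np.c_[(np.cos(v)*.0335).ravel(),(np.sin(v)*np.cos(u)*.027).ravel(),(np.sin(v)*np.sin(u)*.0255).ravel()]@R.T+c
    return cv2.convexHull(np.array([proj(p,x) for x in P],np.float32))[:,0]
E
python3 - <<'E'
from fit import *
s=ctrl.snapshot("scene")
for z in(.050,.054,.058):
    h=sil(s,[.497,.2445,z],-22.75);print("start",z,h.min(0).round(1),h.max(0).round(1))
o=ctrl.get_obs();g=o["tool_pos"]-[0,0,.047];print(g)
h=sil(s,g,-22.75);print("held pred",h.min(0).round(1),h.max(0).round(1))
for d in ctrl.cut_out(s,"goose_egg")[:3]:
    r,c=np.where(d["pixels"]);print(d["conf"],c.min(),c.max(),r.min(),r.max(),len(r))
im=cv2.resize(s["color"][130:240,130:240,::-1],None,fx=5,fy=5,interpolation=cv2.INTER_CUBIC)
cv2.polylines(im,[np.int32((h+.5-[130,130])*5)],True,(0,0,255),1)
cv2.imwrite("pics/j.png",im)
E
```

```text
start 0.05 [170.4 252.1] [205.7 285.4]
start 0.054 [170.3 250.1] [205.6 283.4]
start 0.058 [170.1 248.1] [205.5 281.3]
[0.49719576 0.24506936 0.18840522]
held pred [164.4 176.5] [202.4 210.9]
0.71 185 216 229 255 676
0.63 169 201 174 208 911
```

View pics/j.png

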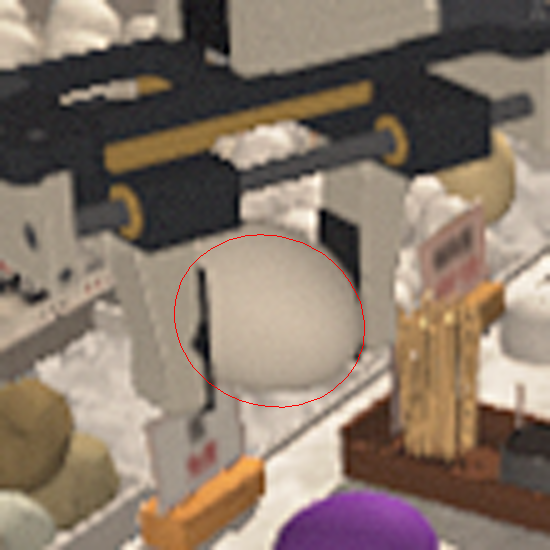

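The fit puts the egg about 4.5 mm above the grasp point, level, with its yaw as expected. Carrying it over the tray at this height.

Emit:
send_rows:
  deltas:
    - [[-0.006,-0.016,0],0]
    - [[-0.018,-0.047,0],0]
    - [[-0.032,-0.084,0],0]
    - [[-0.046,-0.12,0],0]
    - [[-0.06,-0.157,0],0]

```text
clock: 11.67
tool_pos: [0.4914, 0.1084, 0.2324]
orientation: [-179.9, -0.1, 157.3]
force: [0.8, -0.5, -1.2]
opening: 0.0511
gripper_force: 30.0
```

Emit:
send_rows:
  deltas:
    - [[-0.014,-0.036,0],0]
    - [[-0.028,-0.073,0],0]
    - [[-0.042,-0.11,0],0]
    - [[-0.056,-0.146,0],0]
    - [[-0.07,-0.183,0],0]

```text
clock: 12.08
tool_pos: [0.4863, -0.0482, 0.2326]
orientation: [-179.9, -0.1, 157.3]
force: [1.9, -0.3, -1.2]
opening: 0.0505
gripper_force: 30.0
```

Emit:
send_rows:
  deltas:
    - [[-0.014,-0.036,0],-0.05]
    - [[-0.028,-0.073,0],-0.1]
    - [[-0.04,-0.105,0],-0.15]
    - [[-0.05,-0.13,0],-0.2]
    - [[-0.057,-0.148,0],-0.253]

```text
clock: 12.5
tool_pos: [0.4824, -0.1753, 0.2324]
orientation: [180.0, -0.2, -179.8]
force: [0.0, 0.2, -1.0]
opening: 0.0507
gripper_force: 30.0
```

Emit:
send_rows:
  deltas:
    - [[0,0,0],0]
    - [[0,0,0],0]
    - [[0,0,0],0]
    - [[0,0,0],0]
    - [[0,0,0],0]

```text
clock: 12.92
tool_pos: [0.4838, -0.1725, 0.2336]
orientation: [180.0, -0.0, -179.9]
force: [-1.2, 0.3, -1.7]
opening: 0.0508
gripper_force: 30.0
```

Run:
```python
from fit import *
go(.484,-.176,.165,180)
s=ctrl.snapshot("scene")
g=ctrl.get_obs()["tool_pos"]-[0,0,.0425];h=sil(s,g,0);print("pred",h.min(0).round(1),h.max(0).round(1))
for d in ctrl.cut_out(s,"goose_egg")[:3]:
    r,c=np.where(d["pixels"]);print(d["conf"],c.min(),c.max(),r.min(),r.max(),len(r))
```

```text
t 12.92 [ 0.4838 -0.1725  0.2336] [ 1.7999e+02 -2.0000e-02 -1.7995e+02] F [-1.2  0.3 -1.7] op 0.0508 gf 30.0
-> [-0.0002 -0.0044  0.0857] 0.001
pred [279.6 112.8] [308.5 135.8]
0.7 184 217 229 255 692
0.65 279 308 117 137 273
```

Emit:
send_rows:
  deltas:
    - [[0,-0.004,0.015],0]
    - [[0,-0.004,0.035],0]
    - [[0,-0.004,0.055],0]
    - [[0,-0.004,0.075],0]
    - [[0,-0.004,0.085],0]

```text
clock: 13.43
tool_pos: [0.4832, -0.1758, 0.1641]
orientation: [180.0, -0.1, -180.0]
force: [-0.3, 0.4, -0.7]
opening: 0.0509
gripper_force: 30.0
```

Emit:
send_rows:
  deltas:
    - [[0,0,0],0]
    - [[0,0,0.006],0]
    - [[0,0,0.012],0]
    - [[0,0,0.018],0]
    - [[0,0,0.023],0]

```text
clock: 13.85
tool_pos: [0.4841, -0.1763, 0.1474]
orientation: [180.0, 0.0, -180.0]
force: [-0.5, 0.0, -0.7]
opening: 0.0507
gripper_force: 30.0
```

Emit:
send_rows:
  deltas:
    - [[0,0,0],0]
    - [[0,0,0],0]
    - [[0,0,0],0]
    - [[0,0,0],0]
    - [[0,0,0],0]

```text
clock: 14.27
tool_pos: [0.4841, -0.1763, 0.1476]
orientation: [-180.0, 0.0, -180.0]
force: [-0.6, 0.7, -1.7]
opening: 0.0507
gripper_force: 30.0
```

Run:
```python
from fit import *
go(.484,-.176,.1465,180)
s=ctrl.snapshot("scene")
h=sil(s,np.array([.484,-.176,.103]),0);print("target",h.min(0).round(1),h.max(0).round(1))
b=np.array([252,125])
im=cv2.resize(s["color"][125:205,252:342,::-1],None,fx=7,fy=7,interpolation=cv2.INTER_CUBIC)
cv2.polylines(im,[np.int32((h+.5-b)*7)],True,(0,0,255),1)
t=np.linspace(0,2*np.pi,40);e=np.array([proj(s,[.484+.027*np.cos(a),-.176+.021*np.sin(a),.065]) for a in t])
cv2.polylines(im,[np.int32((e+.5-b)*7)],True,(0,255,0),1)
cv2.imwrite("pics/k.png",im)
```

```text
t 14.27 [ 0.4841 -0.1763  0.1476] [-1.8000e+02  3.0000e-02 -1.7996e+02] F [-0.6  0.7 -1.7] op 0.0507 gf 30.0
-> [0.0001 0.0004 0.0014] 0.0
target [278.9 149.2] [306.8 171.4]
```

View pics/k.png

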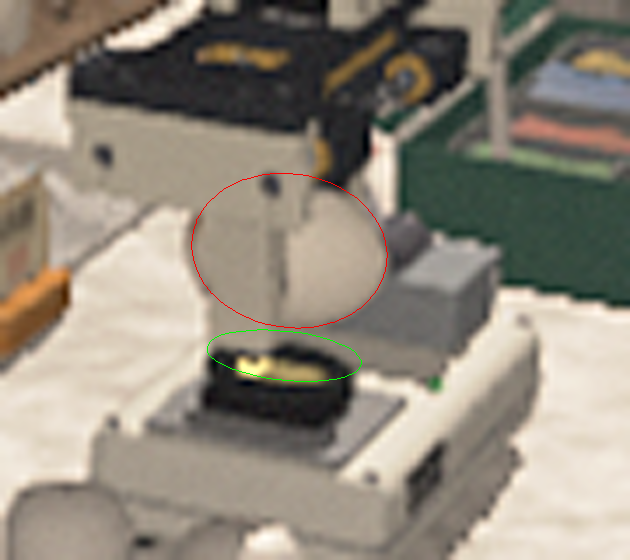

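The held egg matches the target outline, with its centre at about crop (290,250). The collar is directly below it with a visible gap. I'll trim 1.6 mm toward +y, settle and hand in.

Emit:
send_rows:
  deltas:
    - [[0,0.001,0.0005],0]
    - [[0,0.002,0.001],0]
    - [[0,0.002,0.001],0]
    - [[0,0.002,0.001],0]
    - [[0,0.002,0.001],0]

```text
clock: 14.73
tool_pos: [0.4839, -0.1747, 0.1465]
orientation: [-180.0, -0.0, -180.0]
force: [-0.5, -0.4, -0.5]
opening: 0.0507
gripper_force: 30.0
```

Emit:
send_rows:
  deltas:
    - [[0,0,0],0]
    - [[0,0,0],0]
    - [[0,0,0],0]
    - [[0,0,0],0]
    - [[0,0,0],0]

```text
clock: 15.15
tool_pos: [0.4839, -0.1747, 0.1466]
orientation: [-180.0, -0.0, -180.0]
force: [-0.2, -0.5, -0.8]
opening: 0.0506
gripper_force: 30.0
```

```bash
python3 -c "
from h import *
go(.484,-.1745,.1465,180)
print(ctrl.close_job())"
```

```text
t 15.15 [ 0.4839 -0.1747  0.1466] [-180.     -0.   -179.96] F [-0.2 -0.5 -0.8] op 0.0506 gf 30.0
-> [-0.0001  0.0002  0.0001] 0.0
the job is handed in; nothing more can be done
None
```

The job is handed in at 15 s: the candler is switched on and the egg is held still and level, its underside roughly 13 mm above the collar by my measurements; the hand-in returned no verdict.

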